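# Stack the adaptor rings on the post and press them home

### The arm

A 6-joint arm with a two-finger parallel gripper is mounted at the origin on the work surface. World frame = base frame: x ahead of the robot, y to its left, z up, the work surface at z = 0. Lengths are in mm, angles in rad, forces in N, time in s.
With the tool pointing down it reaches from about 350 to 1000 mm from the base axis. Payload 7.1 kg.
Tool frame: the origin (TCP) lies between the finger pads; the fingertips stand 19 mm ahead of it and the grasp point (between the pads) is the TCP; z points along the fingers, y is the line along which they close (so a half turn about z gives the same grasp; the last joint's range is limited). The gripper opens to 85 mm and grips with 20 to 120 N. Pads are 22 mm wide; open, the fingers measure 114 mm over their backs; the gripper's body (76 mm by 85 mm) begins 54 mm behind the grasp point. The pads swing forward as they close: fully open they stand 13 mm farther back than shut.
Start: joints at [-1.12, 0.423, 1.63, -0, 1.089, -0.019], TCP at [282.956, -557.262, 250.319] pointing down, gripper open.
Joint ranges: [-3, 3], [-0.9, 2.11], [0.09, 2.58], [-1.31, 4.45], [0.11, 2.69], [-2.54, 2.54]. Speed limits (rad/s): [2.39, 2.39, 3.01, 3.14, 3.14, 3.14].

### API

Orientations are given as a unit quaternion [w, x, y, z].
In Python, from plant import arm, vision gives the robot as it stands.
- The arm moves only by the tool move_arm, never from a script. Its arguments are lists of equal length, an entry for each row: "offset": the shift along the tool's x, y, z in m, a list of three; "angular": the turn, a rotation vector about the tool's x, y, z in rad, a list of three; "gripper": the finger opening in m, from 0 to 0.0854. In form: {"offset": [[x, y, z], ...], "angular": [[ax, ay, az], ...], "gripper": [gripper, ...]}. A call has exactly 5 rows; each row shifts and turns the commanded pose from where the row before left it, along the tool's axes as they then stand; what a row does not reach is not made up. A row lasts 1/10 s, in which the tool goes at most 50 mm and 8.59 degrees, less where a joint would pass 70% of its speed; a pose out of reach is approached as far as the arm can. A call with a gripper value outside its range is refused whole. The fingers move at their own pace and stop on an object; "force" is the grip in N (left out, the last holds). Time passes only in rows, so rows that do not move let the fingers close, or fill a call up. It gives the time, the measured TCP pose, the force, the opening and the grip force at its end, in the units of the state.
- arm.state(): the state, without advancing time (a new reading comes with each control period).
- vision.grab_frame(name): name is "scene" or "side" or "wrist"; returns the picture (480x640x3 uint8, blue, green, red); there is no depth.
- vision.get_calibration(name): a dict with "mtx" (3x3 intrinsics, pixels), "rvec" (rotation vector, rad) and "tvec" (3), from world to camera coordinates, as OpenCV has them. Camera axes: x right, y down, z forward; pixel columns grow to the right and rows downward; lengths in mm; the calibration is good to about 2 mm. A picture is of the moment at which its call begins: read the wrist's pose just before it. get_calibration takes no time and is no camera call; for the wrist camera it gives the pose at the moment of the call.
- arm.sign_off(): hands the job in; it is judged then, once.
The state is a dict: "time": time; "joints": joint angles; "dq": joint speeds; "joint_efforts": joint torques, N m; "ee_pos": TCP position; "orientation": TCP orientation; "ft_force": force on the tool from outside, world axes, zero at the start; "wrist_torque": the same for the moment, N m; "finger_gap": opening from 0.0 (shut) to 1.0 (fully open); "finger_force": force on a finger pad.
Only numpy, scipy, OpenCV 4.12 (cv2) and the standard library are available. Lean on these libraries where they do the work, as an engineer would, in place of code of your own. Each camera call takes 0.05 s, during which the arm holds its last target. There are 200 camera calls.

### The job

Thread the three adaptor rings onto the upright post one after another, the widest first, then the medium, then the narrowest on top. Then press the stack down through the top ring until it stops hard on the black barrel and keep a firm 15 to 20 N on it for half a second; never push on the post or the rings with more than 30 N. Let go, and leave everything else on the bench where it is.

Things in the scene. Friction and masses are not known exactly. Their poses are not given: they have to be found in the camera images.
- stand: Stacking post, fixed: dark steel disc 90 mm across, 12 mm high, with a bright upright post 14.5 mm in diameter in its middle, up to 108 mm. Origin at the centre of the disc's underside, z up along the post. Round the post's foot sits a black barrel 48 mm across with a flat top, the rigid stop; a brass plunger 28 mm across stands out of it
- post_tip (a point): Centre of the post's flat top end, 108 mm above the stand's origin; its rim has a 2.5 mm chamfer. The post is rigid: no more than 30 N may bear on it
- stop_nominal (a point): Point on the post's axis 39 mm above the stand's origin, fixed to the stand: the mean height of the barrel's top. The real top was set 36 to 42 mm up and is not measured. The plunger starts 12 to 16 mm proud of the real top and carries the rings; friction holds it, it slides down under about 8 N and stays (no spring). On the rigid stop the push rises steeply: arrive at 5 mm/s
- ring_wide: Blue 16 mm thick acetal adaptor ring lying flat, outer diameter 60 mm, bore 16.8 mm, about 55 g; origin at the centre of its underside, z along its bore
- ring_medium: Yellow 16 mm thick acetal adaptor ring lying flat, outer diameter 48 mm, bore 16.8 mm, about 34 g; origin at the centre of its underside, z along its bore
- ring_narrow: Orange 16 mm thick acetal adaptor ring lying flat, outer diameter 36 mm, bore 16.8 mm, about 20 g; origin at the centre of its underside, z along its bore
- spray_bottle: Bystander: clear bottle, 66 mm across, 170 mm high, origin under its centre
- blue_bowl: Bystander: blue plastic bowl, 100 mm across, 50 mm high, origin under its centre
- brush: Bystander: black cleaning brush lying on the bench, origin under its middle, length along its x
- stopcock: Bystander: steel stopcock lying on the bench, 50 mm long along its x, 22 mm high, origin under its centre
- trocar: Bystander: steel trocar sleeve lying on the bench, from 30 mm behind to 120 mm ahead of its origin along its x, 20 mm high
- steel_cup: Bystander: steel cup, 80 mm across, 90 mm high, origin under its centre
There are look-alikes about, which are no part of the job. Of the things shaped like the ring_narrow, the orange one is meant. Of the things shaped like the ring_wide, the blue one is meant.

How it is judged (in metres and radians):
On the way, in this order (a step that is already met when the one before it is completed fails the run):
1. the wide ring is on the post, down on the plunger (horizontal distance between ring_wide and stand below 0.003 m and z of ring_wide in the frame of stand between 0.03 and 0.062 m), for 0.1 s.
2. the medium ring is on the post, lying on the wide one (all of step 1 and horizontal distance between ring_medium and stand below 0.003 m and z of ring_medium in the frame of ring_wide between 0.0135 and 0.0185 m), for 0.1 s.
3. the narrow ring is on the post, lying on the medium one (all of step 2 and horizontal distance between ring_narrow and stand below 0.003 m and z of ring_narrow in the frame of ring_medium between 0.0135 and 0.0185 m), for 0.1 s.
4. the stack is pressed on its stop: 12 to 30 N pass from the narrow to the medium ring for 0.3 s (horizontal distance between each of ring_wide, ring_medium, ring_narrow and stand below 0.003 m and z of ring_wide in the frame of stand between 0.03 and 0.0445 m and z of ring_medium in the frame of ring_wide between 0.0135 and 0.0185 m and z of ring_narrow in the frame of ring_medium between 0.0135 and 0.0185 m and contact force between ring_narrow and ring_medium between 12 and 30 N), for 0.3 s.
At the end, for the whole second after the job is handed in: Wide, medium, narrow ring from the bottom up on the post (within 3 mm of its axis), each flat (tilt under 0.06 rad) on the one below (undersides 13.5 to 18.5 mm apart), the wide one down on the barrel (underside 30 to 44.5 mm above the stand's origin); all released and at rest (horizontal distance between each of ring_wide, ring_medium, ring_narrow and stand below 0.003 m and z of ring_wide in the frame of stand between 0.03 and 0.0445 m and z of ring_medium in the frame of ring_wide between 0.0135 and 0.0185 m and z of ring_narrow in the frame of ring_medium between 0.0135 and 0.0185 m and angle between each of ring_wide, ring_medium, ring_narrow's own z axis and vertical below 0.06 rad and linear speed of each of ring_wide, ring_medium, ring_narrow below 0.02 m/s and not (contact force between ring_wide and the fingers above 0.2 N) and not (contact force between ring_medium and the fingers above 0.2 N) and not (contact force between ring_narrow and the fingers above 0.2 N)); the robot touches nothing.
It fails at once if more than 30 N bears on the post (contact force between stand and anything else above 30 N).
It fails at once if more than 30 N passes from ring to ring (contact force between ring_narrow and ring_medium above 30 N or contact force between ring_medium and ring_wide above 30 N).
It fails at once if a bystander is moved more than 25 mm (distance of any of spray_bottle, blue_bowl, brush, stopcock, trocar, steel_cup from where it was at the start of the episode above 0.025 m).
It also fails if it takes over 67 s, if anything falls off the work surface, if the arm or the gripper's body presses on something with over 40 N, if the wrist force passes 120 N, or if a joint passes its speed limit or range.

## Working session

There is one attempt and no reset: what is moved stays moved. The work goes in short steps, Python scripts to look and compute and a tool call to move; the robot and the scene stay as the last step left them, time stands still between calls to the robot, and variables do not carry over. Pictures are saved under pics/ and viewed, at most 10 in all, crops included, and the job is handed in when it is done.

Besides the shell and the picture viewer there is one more tool, called by a JSON object that holds its "api" and its "payload". move_arm: Moves the arm, as the interface text tells. Its arguments: {"type":"object","properties":{"offset":{"type":"array"},"angular":{"type":"array"},"gripper":{"type":"array"},"force":{"type":"number"}},"required":["offset","angular","gripper"]}

```bash
mkdir -p pics
python3 - <<'E'
from plant import arm, vision
import cv2,numpy as np
print(arm.state())
for n in("scene","side"):
    im=vision.grab_frame(n);cv2.imwrite(f"pics/{n}0.png",im)
    c=vision.get_calibration(n);R=cv2.Rodrigues(np.array(c['rvec'],float))[0]
    print(n,c, (-R.T@np.array(c['tvec']).ravel()))
E
```

```text
{'time': 0.0, 'joints': array([-1.11999556e+00,  4.23831972e-01,  1.63072520e+00,  3.04855810e-05,
        1.08860137e+00, -1.89797227e-02]), 'dq': array([-0.00125206, -0.00141983, -0.00131055, -0.00030894, -0.0015509 ,
       -0.00022158]), 'joint_efforts': array([-1.04071860e-03, -5.57396007e+01, -2.81742918e+01, -6.59943430e-05,
        7.44202465e-03, -7.10864498e-06]), 'ee_pos': array([ 282.73860163, -556.78798468,  249.53737953]), 'orientation': array([-7.67657987e-04,  9.72541241e-01,  2.32729290e-01, -1.54549788e-04]), 'ft_force': array([ 0.18743674, -0.36015055,  0.62698721]), 'wrist_torque': array([-0.00719918, -0.06019078, -0.01067894]), 'finger_force': 0.0, 'finger_gap': 1.0008451117854993}
scene {'mtx': array([[584.48426498,   0.        , 313.99917632],
       [  0.        , 584.48426498, 236.37442739],
       [  0.        ,   0.        ,   1.        ]]), 'rvec': array([ 1.62920735,  1.83768943, -0.84697277]), 'tvec': array([  80.07054334, -287.85019372, 1785.86745668])} [1529.71415457  126.46848384  960.50607841]
side {'mtx': array([[455.55072854,   0.        , 321.05132367],
       [  0.        , 455.55072854, 239.62646421],
       [  0.        ,   0.        ,   1.        ]]), 'rvec': array([ 0.33306207, -2.79126139,  1.22010399]), 'tvec': array([ 522.49092749,  157.51366153, 1022.73247345])} [374.72198721 747.53435126 802.84796887]
```

View pics/scene0.png

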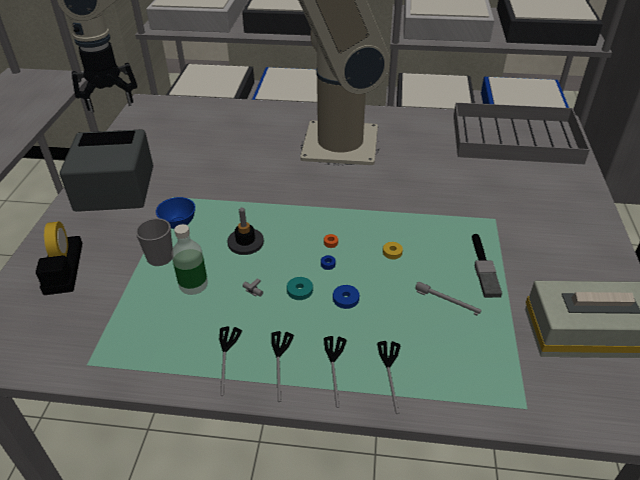

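View pics/side0.png

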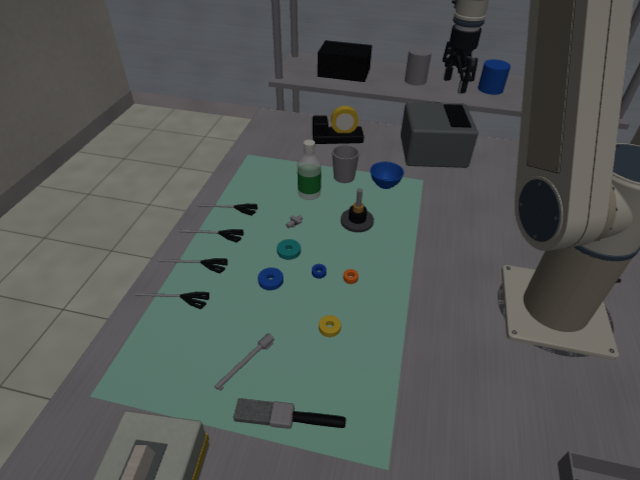

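The scene camera shows the blue wide ring at about (346,296), yellow at (393,250), orange at (331,241) and the stand at (244,235). The look-alikes are teal at (300,288) and small blue at (328,262). The side camera shows blue at (270,279), yellow at (330,326), orange at (351,276) and the stand at (357,218).

```bash
cat > h.py <<'E'
import cv2,numpy as np
from scipy.optimize import least_squares
def proj(P,c): return cv2.projectPoints(np.array(P,float).reshape(-1,3),c['rvec'],c['tvec'],c['mtx'],None)[0].reshape(-1,2)
def cyl(x,y,z0,z1,r,n=60):
    a=np.linspace(0,2*np.pi,n,endpoint=False)
    return np.vstack([np.c_[x+r*np.cos(a),y+r*np.sin(a),np.full(n,z)] for z in(z0,z1)])
def box(pts):
    h=cv2.convexHull(pts.astype(np.float32)); m=cv2.moments(h)
    return np.array([m['m10']/m['m00'],m['m01']/m['m00']]),m['m00']
def blob(im,seed,tol=None,win=40):
    x,y=seed; hsv=cv2.cvtColor(im,cv2.COLOR_BGR2HSV).astype(int)
    h0,s0,v0=hsv[y,x]
    dh=np.abs(hsv[...,0]-h0);dh=np.minimum(dh,180-dh)
    m=((dh<8)&(hsv[...,1]>0.6*s0)&(hsv[...,2]>30)).astype(np.uint8)
    n,l,st,ce=cv2.connectedComponentsWithStats(m)
    p=np.argwhere(l==l[y,x])[:,::-1]
    # include pixel extent
    p=np.vstack([p+d for d in([-.5,-.5],[.5,-.5],[-.5,.5],[.5,.5])])
    return box(p)
E
python3 - <<'E'
from h import *
from plant import vision
cams={n:vision.get_calibration(n) for n in("scene","side")}
ims={n:cv2.imread(f"pics/{n}0.png") for n in cams}
S={'wide':(30,{'scene':(346,287),'side':(270,270)}),'med':(24,{'scene':(393,244),'side':(330,319)}),'nar':(18,{'scene':(331,236),'side':(351,271)})}
for k,(r,sd) in S.items():
    ob={}
    for n in cams:
        x,y=sd[n]; w=ims[n][y-4:y+8,x-3:x+4]; hs=cv2.cvtColor(w,cv2.COLOR_BGR2HSV)
        j=np.unravel_index(hs[...,1].argmax(),hs.shape[:2]); ob[n]=blob(ims[n],(x-3+j[1],y-4+j[0]))
    f=lambda q,N=list(cams):np.concatenate([box(proj(cyl(*q,0,16,r),cams[n]))[0]-ob[n][0] for n in N])
    s=least_squares(f,[500,-100])
    print(k,s.x,s.fun,[(ob[n][1],box(proj(cyl(*s.x,0,16,r),cams[n]))[1]) for n in cams])
    for n in cams: print('  ',n,least_squares(f,s.x,args=([n],)).x)
for n,a in(("scene",(180,190,100,80)),("side",(320,170,80,75))):
    x,y,w,h=a; cv2.imwrite(f"pics/{n}_c.png",cv2.resize(ims[n][y:y+h,x:x+w],None,fx=5,fy=5,interpolation=cv2.INTER_CUBIC))
a,b=cv2.imread("pics/scene_c.png"),cv2.imread("pics/side_c.png")
o=np.zeros((400,900,3),np.uint8);o[:,:500]=a;o[:375,500:]=b;cv2.imwrite("pics/c1.png",o[:,100:])
E
```

```text
wide [642.73991499  70.90133494] [-0.25131884 -0.10885746  0.03340505  0.26051148] [(525.0, 558.3345890478231), (478.0, 502.53471424244344)]
   scene [642.73991499  70.90133494]
   side [643.06846429  70.13687097]
med [500.81520699 -18.04781159] [-7.86951065e+01  5.46150454e-02  7.76673014e+00 -6.28587217e+01] [(287.0, 307.4647207411472), (403.0, 309.46534521039575)]
   scene [472.8335521   11.83072751]
   side [503.82099337  -1.30191993]
nar [464.0404111  -45.86194992] [-26.16834893  -1.47905644   3.61845495 -18.59030039] [(172.0, 182.04021720634773), (186.5, 185.83064394211397)]
   scene [452.44367896 -31.31916338]
   side [464.04041096 -45.86195165]
```

View pics/c1.png

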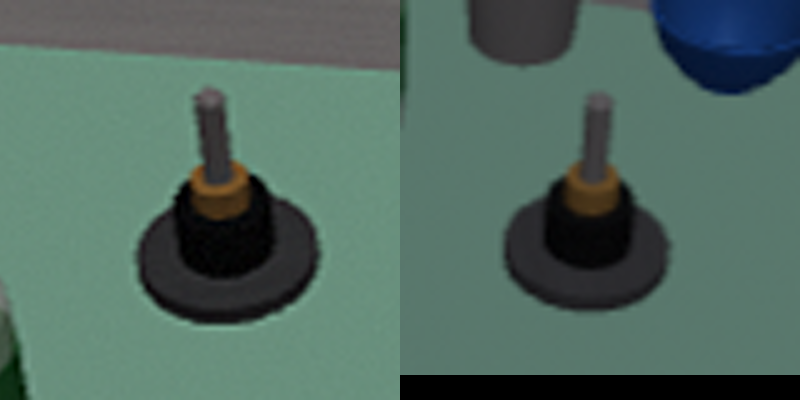

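Run:
```python
from h import *
from plant import vision
cams={n:vision.get_calibration(n) for n in("scene","side")}
ims={n:cv2.imread(f"pics/{n}0.png") for n in cams}
S={'wide':(30,{'scene':(346,287),'side':(270,270)}),'med':(24,{'scene':(393,244),'side':(330,319)}),'nar':(18,{'scene':(331,236),'side':(351,271)})}
LS=lambda f,a=():least_squares(lambda q:f(q*100,*a),[5,-1],diff_step=.05,method='lm').x*100 
for k,(r,sd) in S.items():
    ob={}
    for n in cams:
        x,y=sd[n]; w=ims[n][y-4:y+8,x-3:x+4]; hs=cv2.cvtColor(w,cv2.COLOR_BGR2HSV)
        j=np.unravel_index(hs[...,1].argmax(),hs.shape[:2]); ob[n]=blob(ims[n],(x-3+j[1],y-4+j[0]))
    f=lambda q,N=list(cams):np.concatenate([box(proj(cyl(*q,0,16,r),cams[n]))[0]-ob[n][0] for n in N])
    s=LS(f); print(k,s,f(s),[(ob[n][1],box(proj(cyl(*s,0,16,r),cams[n]))[1]) for n in cams])
    for n in cams: print('  ',n,LS(f,([n],)))
tip={'scene':(241.6,209),'side':(359.4,189.4)}
cx=lambda v,o:(v+.5)/5-.5+o
dl={'scene':[cx(237,180),cx(419,180),cx(323,190)],'side':[cx(103,320),cx(270,320),cx(310,170)]}
def f(q,N=list(cams)):
    o=[]
    for n in N:
        p=proj(cyl(*q,0,12,45,200),cams[n])
        o+=[*(proj([*q,108],cams[n])[0]-tip[n]), p[:,0].min()-dl[n][0],p[:,0].max()-dl[n][1],p[:,1].max()-dl[n][2]]
    return np.array(o)
s=LS(f);print('stand',s,f(s).round(2));[print(LS(f,([n],))) for n in cams]
```

```text
wide [642.94171792  71.01587368] [-0.20751945 -0.03788996 -0.06409413  0.28024779] [(525.0, 558.5135281835683), (478.0, 502.6001106821932)]
   scene [643.00324845  71.48144343]
   side [643.06834743  70.13726859]
med [479.0938676  169.49884812] [-0.20318545 -0.14444461 -0.12592381  0.20485107] [(287.0, 310.77657142980024), (403.0, 427.84656930016354)]
   scene [479.55510075 169.99648238]
   side [478.94811049 168.91375839]
nar [461.62892515  18.18861949] [-0.1885912  -0.2118229  -0.16013573  0.23246287] [(172.0, 183.52556684124283), (186.5, 204.68663161993027)]
   scene [462.35625002  18.73060103]
   side [461.39680932  17.36451307]
stand [ 482.90025709 -190.5829878 ] [-0.41 -1.07 -0.47  0.18  0.4  -0.02  0.01 -0.35 -0.1   1.11]
[ 483.9130728  -189.77312464]
[ 482.9114303  -193.04438654]
```

{"api": "move_arm", "payload": {"offset": [[0.0344,-0.0236,0],[0.0344,-0.0236,0],[0.0344,-0.0236,0],[0.0344,-0.0236,0],[0.0344,-0.0236,0]], "angular": [[0,0,0],[0,0,0],[0,0,0],[0,0,0],[0,0,0]], "gripper": [0.085,0.085,0.085,0.085,0.085]}}

```text
time: 0.6
ee_pos: [383.2, -372.6, 250.1]
orientation: [-0.0, 0.973, 0.233, -0.0]
ft_force: [-0.1, -1.1, 0.6]
finger_gap: 0.992
finger_force: 0.0
```

{"api": "move_arm", "payload": {"offset": [[0.0344,-0.0236,0],[0.0344,-0.0236,0],[0.0344,-0.0236,0],[0.0344,-0.0236,0],[0.0344,-0.0236,0]], "angular": [[0,0,0],[0,0,0],[0,0,0],[0,0,0],[0,0,0]], "gripper": [0.085,0.085,0.085,0.085,0.085]}}

```text
time: 1.1
ee_pos: [483.2, -189.4, 250.2]
orientation: [-0.0, 0.973, 0.233, -0.0]
ft_force: [0.4, -0.4, 0.1]
finger_gap: 0.992
finger_force: 0.0
```

{"api": "move_arm", "payload": {"offset": [[0,0,0],[0,0,0],[0,0,0],[0,0,0],[0,0,0]], "angular": [[0,0,0.1174],[0,0,0.1174],[0,0,0.1174],[0,0,0.1174],[0,0,0]], "gripper": [0.085,0.085,0.085,0.085,0.085]}}

```text
time: 1.6
ee_pos: [482.6, -190.9, 250.0]
orientation: [-0.0, 1.0, -0.0, -0.0]
ft_force: [-0.3, -0.3, -0.2]
finger_gap: 0.998
finger_force: 0.0
```

Run:
```python
from plant import arm, vision
from h import *
s=arm.state();print(s['time'],s['ee_pos'],s['orientation'],s['ft_force'])
c=vision.get_calibration("wrist");im=vision.grab_frame("wrist");cv2.imwrite("pics/w1.png",im)
np.save("w1.npy",c,allow_pickle=True)
R=cv2.Rodrigues(c['rvec'])[0];print(c['mtx'],-R.T@c['tvec'].ravel(),R)
print(proj([[482.9,-190.6,108],[482.9,-190.6,0],[*s['ee_pos'][:2],232],[*s['ee_pos'][:2],108]],c))
```

```text
1.6 [ 482.64439378 -190.92359488  250.03418921] [-1.25401238e-04  9.99999897e-01 -3.05569474e-04 -3.12814539e-04] [-0.271477   -0.31454864 -0.19842318]
[[334.7449364    0.         321.38738472]
 [  0.         334.7449364  241.58841302]
 [  0.           0.           1.        ]] [ 555.0009707  -191.82432417  373.97920168] [[-4.69818527e-04 -9.99999832e-01  3.39624297e-04]
 [-9.58943800e-01  5.46845626e-04  2.83595644e-01]
 [-2.83595783e-01 -1.92442126e-04 -9.58943896e-01]]
[[319.83121236 233.94705722]
 [320.22398223 208.9879865 ]
 [319.43247035 303.81057225]
 [320.22483755 234.24659079]]
```

View pics/w1.png

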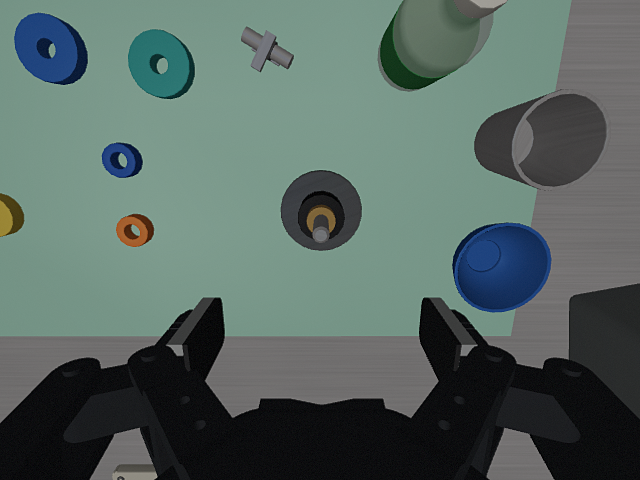

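The wrist view shows the post tip at (320.5,236), predicted at (319.8,233.9), so the estimates agree to about 1.5 mm. Next is the wide ring.

{"api": "move_arm", "payload": {"offset": [[0.02,-0.0327,0.01],[0.02,-0.0327,0.01],[0.02,-0.0327,0.02],[0.02,-0.0327,0.02],[0.02,-0.0327,0.02]], "angular": [[0,0,0],[0,0,0],[0,0,0],[0,0,0],[0,0,0]], "gripper": [0.085,0.085,0.085,0.085,0.085]}}

```text
time: 2.15
ee_pos: [583.5, -26.3, 169.6]
orientation: [0.0, 1.0, 0.002, 0.0]
ft_force: [-0.4, -0.6, 0.8]
finger_gap: 0.995
finger_force: 0.0
```

{"api": "move_arm", "payload": {"offset": [[0.02,-0.0327,0.02],[0.02,-0.0327,0.02],[0.02,-0.0327,0.02],[0,0,0],[0,0,0]], "angular": [[0,0,0],[0,0,0],[0,0,0],[0,0,0],[0,0,0]], "gripper": [0.085,0.085,0.085,0.085,0.085]}}

```text
time: 2.65
ee_pos: [642.3, 71.1, 109.2]
orientation: [0.0, 1.0, 0.002, -0.001]
ft_force: [-1.2, -0.3, 0.0]
finger_gap: 0.994
finger_force: 0.0
```

```bash
cat >> h.py <<'E'
def ringfit(im,c,guess,r,z0=0):
    """ring centre from wrist picture: blob grown at the predicted top-face point"""
    x,y=proj([guess[0]+r*.75,guess[1],z0+16],c)[0].round().astype(int)
    b,A=blob(im,(x,y))
    f=lambda q:box(proj(cyl(*(q*100),z0,z0+16,r),c))[0]-b
    q=least_squares(f,np.array(guess)/100,diff_step=.02,method='lm').x*100
    return q,A,box(proj(cyl(*q,z0,z0+16,r),c))[1]
E
python3 - <<'E'
from plant import arm, vision
from h import *
s=arm.state();print(s['time'],s['ee_pos'],s['orientation'])
c=vision.get_calibration("wrist");im=vision.grab_frame("wrist");cv2.imwrite("pics/w2.png",im)
print(ringfit(im,c,(643,71),30))
E
```

```text
2.65 [642.27852472  71.12892854 109.21574334] [ 1.76122289e-04  9.99997359e-01  2.05821526e-03 -1.00760011e-03]
(array([641.74489363,  70.9611201 ]), 5891.5, 6024.796423254069)
```

View pics/w2.png

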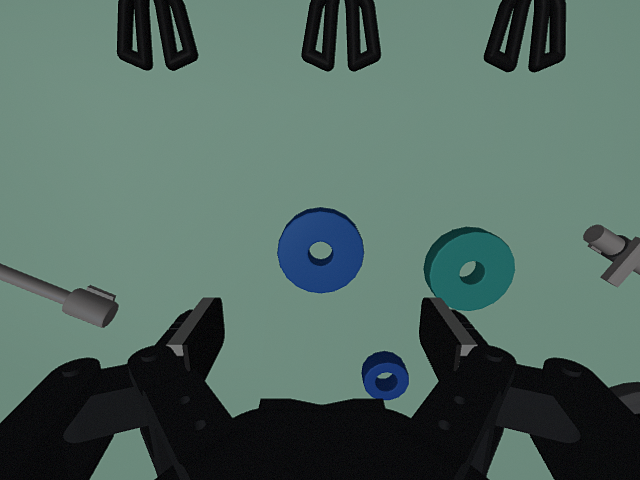

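The wrist view has the blue ring centred at (320,250), with teal clear to the right at (468,268). The ring fit (641.7,71.0) matches the TCP, so I'll descend and grip.

{"api": "move_arm", "payload": {"offset": [[0,0,0.03],[0,0,0.03],[0,0,0.02],[0,0,0.008],[0,0,0.003]], "angular": [[0,0,0],[0,0,0],[0,0,0],[0,0,0],[0,0,0]], "gripper": [0.085,0.085,0.085,0.085,0.085]}}

```text
time: 3.2
ee_pos: [642.5, 69.5, 19.4]
orientation: [0.0, 1.0, -0.0, -0.0]
ft_force: [-0.4, -0.0, 0.3]
finger_gap: 0.996
finger_force: 0.0
```

{"api": "move_arm", "payload": {"offset": [[0,0,0],[0,0,0],[0,0,0],[0,0,0],[0,0,0]], "angular": [[0,0,0],[0,0,0],[0,0,0],[0,0,0],[0,0,0]], "gripper": [0.05,0.05,0.05,0.05,0.05], "force": 40}}

```text
time: 3.7
ee_pos: [643.9, 70.4, 21.0]
orientation: [0.0, 1.0, 0.0, 0.001]
ft_force: [-0.2, -1.0, 7.2]
finger_gap: 0.67
finger_force: 43.4
```

Run:
```python
from plant import arm, vision
from h import *
s=arm.state();print(s)
im=vision.grab_frame("wrist");cv2.imwrite("pics/w3.png",im)
```

```text
{'time': 3.7, 'joints': array([ 9.06933511e-02,  7.60492716e-01,  1.66756768e+00, -3.97490213e-04,
        7.11087741e-01,  1.66137129e+00]), 'dq': array([-0.00045709, -0.00103146, -0.00016363,  0.00098811,  0.00135676,
       -0.00047251]), 'joint_efforts': array([ 9.50300060e-01, -6.06283879e+01, -1.75379866e+01,  2.54405318e-01,
       -3.30829052e-01, -2.60223623e-02]), 'ee_pos': array([643.86631851,  70.43067501,  21.02948945]), 'orientation': array([1.87368770e-05, 9.99999223e-01, 2.09613646e-04, 1.22899643e-03]), 'ft_force': array([-0.23170697, -1.00115826,  7.19535707]), 'wrist_torque': array([-0.2530595 ,  0.14076699,  0.00841141]), 'finger_force': 43.365901513025165, 'finger_gap': 0.6704654383830291}
```

View pics/w3.png

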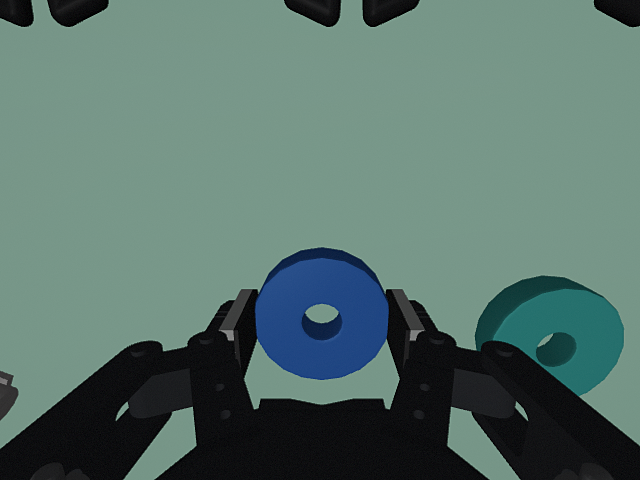

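The wide ring is gripped flat between the pads, centred at (322,316). I'll lift it and carry it to above the post.

{"api": "move_arm", "payload": {"offset": [[0,0,-0.02],[0,0,-0.03],[0,0,-0.04],[-0.02,0.0327,-0.04],[-0.02,0.0327,0]], "angular": [[0,0,0],[0,0,0],[0,0,0],[0,0,0],[0,0,0]], "gripper": [0.05,0.05,0.05,0.05,0.05]}}

```text
time: 4.25
ee_pos: [608.4, 8.6, 151.3]
orientation: [0.0, 1.0, 0.001, 0.005]
ft_force: [0.6, -0.6, -0.7]
finger_gap: 0.67
finger_force: 43.0
```

{"api": "move_arm", "payload": {"offset": [[-0.02,0.0327,0],[-0.02,0.0327,0],[-0.02,0.0327,0],[-0.02,0.0327,0],[-0.02,0.0327,0]], "angular": [[0,0,0],[0,0,0],[0,0,0],[0,0,0],[0,0,0]], "gripper": [0.05,0.05,0.05,0.05,0.05]}}

```text
time: 4.75
ee_pos: [504.1, -156.3, 146.1]
orientation: [0.0, 1.0, 0.0, 0.001]
ft_force: [0.8, 0.2, -1.2]
finger_gap: 0.669
finger_force: 43.0
```

{"api": "move_arm", "payload": {"offset": [[-0.02,0.0327,0],[0,0,0],[0,0,0],[0,0,0],[0,0,0]], "angular": [[0,0,0],[0,0,0],[0,0,0],[0,0,0],[0,0,0]], "gripper": [0.05,0.05,0.05,0.05,0.05]}}

```text
time: 5.25
ee_pos: [485.4, -187.1, 145.6]
orientation: [0.0, 1.0, 0.001, 0.0]
ft_force: [0.4, 0.1, -0.4]
finger_gap: 0.667
finger_force: 43.0
```

Run:
```python
from plant import arm, vision
from h import *
s=arm.state();print(s['time'],s['ee_pos'],s['orientation'],s['ft_force'],s['finger_gap'])
c=vision.get_calibration("wrist");im=vision.grab_frame("wrist");cv2.imwrite("pics/w4.png",im)
z=s['ee_pos'][2]-20
print(ringfit(im,c,s['ee_pos'][:2],30,z), proj([482.9,-190.6,108],c),proj([*s['ee_pos'][:2],z+16],c))
cv2.imwrite("pics/w4c.png",cv2.resize(im[190:390,200:440],None,fx=3,fy=3,interpolation=cv2.INTER_CUBIC))
```

```text
5.25 [ 485.44773398 -187.08423408  145.57917395] [3.46635558e-05 9.99999628e-01 8.27773545e-04 2.41151746e-04] [ 0.38438748  0.10852782 -0.41036948] 0.6669350178453092
(array([ 483.83687172, -187.9653661 ]), 14239.5, 14917.546598267276) [[326.26123067 291.13760804]] [[319.22963    318.97821691]]
```

View pics/w4c.png

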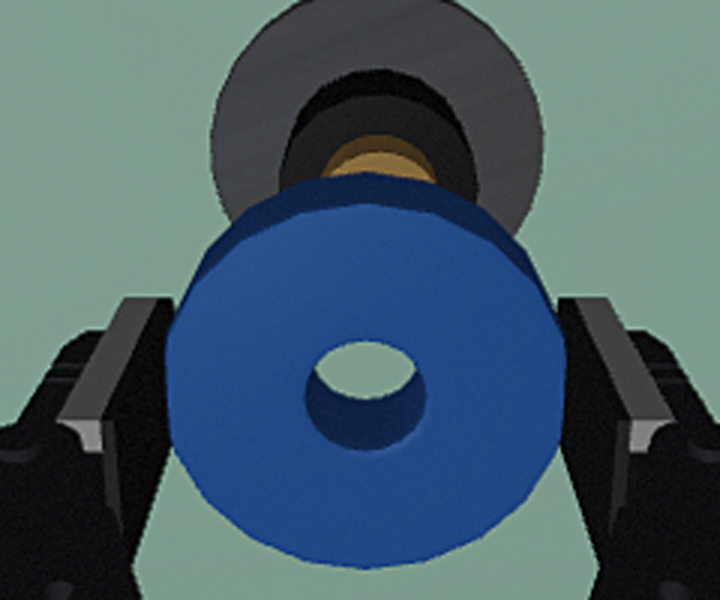

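Run:
```python
from plant import arm, vision
from h import *
c1=np.load("w1.npy",allow_pickle=True).item();c4=vision.get_calibration("wrist")
im=cv2.imread("pics/w1.png");b=im[221:251,305:337];cv2.imwrite("pics/t.png",cv2.resize(b,None,fx=16,fy=16,interpolation=cv2.INTER_CUBIC))
def res(q,which):
    q=q*100;o=[]
    if 'tip' in which: o+=list(proj([*q,108],c1)[0]-[320.5,235.5])
    if 'd1' in which:
        p=proj(cyl(*q,0,12,45,200),c1);o+=[p[:,0].min()-281,p[:,0].max()-361.5,p[:,1].min()-170,p[:,1].max()-250]
    if 'd4' in which:
        p=proj(cyl(*q,0,12,45,200),c4);o+=[p[:,0].min()-269.9,p[:,0].max()-381]
    return np.array(o)
for w in(['tip'],['d1'],['tip','d1']): print(w,least_squares(res,[4.83,-1.9],args=(w,)).x*100)
f=lambda y:res(np.array([4.83,y[0]]),['d4']);print('d4',least_squares(f,[-1.9]).x*100,f(least_squares(f,[-1.9]).x))
s=[(arm.state()['ee_pos']) for _ in range(5)];print(s[0],s[-1])
```

```text
['tip'] [ 481.57397551 -191.14881482]
['d1'] [ 481.96889344 -191.7639622 ]
['tip', 'd1'] [ 481.78486559 -191.47477805]
d4 [-191.30759823] [-0.69180359  0.6913166 ]
[ 485.39890947 -187.05058226  145.49972059] [ 485.39890947 -187.05058226  145.49972059]
```

View pics/t.png

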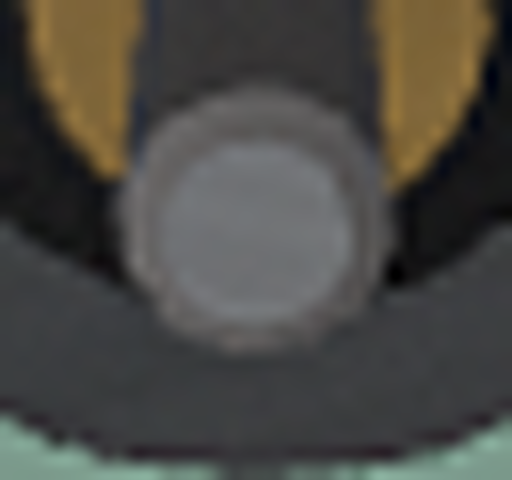

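{"api": "move_arm", "payload": {"offset": [[-0.0018,0.0034,0],[0,0,0.005],[0,0,0.005],[0,0,0.003],[0,0,0.002]], "angular": [[0,0,0],[0,0,0],[0,0,0],[0,0,0],[0,0,0]], "gripper": [0.05,0.05,0.05,0.05,0.05]}}

```text
time: 5.8
ee_pos: [482.7, -191.2, 129.8]
orientation: [-0.0, 1.0, 0.0, -0.0]
ft_force: [-0.7, -0.5, -0.5]
finger_gap: 0.67
finger_force: 43.0
```

{"api": "move_arm", "payload": {"offset": [[0,0,0.001],[0,0,0.001],[0,0,0.001],[0,0,0.001],[0,0,0.001]], "angular": [[0,0,0],[0,0,0],[0,0,0],[0,0,0],[0,0,0]], "gripper": [0.05,0.05,0.05,0.05,0.05]}}

```text
time: 6.3
ee_pos: [483.2, -191.3, 125.5]
orientation: [0.0, 1.0, 0.0, 0.0]
ft_force: [0.6, 1.2, -1.1]
finger_gap: 0.664
finger_force: 43.1
```

{"api": "move_arm", "payload": {"offset": [[0,0,0.001],[0,0,0.001],[0,0,0.001],[0,0,0.001],[0,0,0.001]], "angular": [[0,0,0],[0,0,0],[0,0,0],[0,0,0],[0,0,0]], "gripper": [0.05,0.05,0.05,0.05,0.05]}}

```text
time: 6.8
ee_pos: [483.3, -191.2, 120.5]
orientation: [-0.0, 1.0, 0.0, 0.0]
ft_force: [2.4, 2.8, 1.1]
finger_gap: 0.667
finger_force: 43.3
```

Run:
```python
from plant import arm, vision
from h import *
s=arm.state();print(s['time'],s['ee_pos'],s['ft_force'])
a=vision.grab_frame("scene")[195:255,205:285];b=vision.grab_frame("side")[175:235,320:400];w=vision.grab_frame("wrist")[250:370,240:400]
cv2.imwrite("pics/m5.png",np.hstack([cv2.resize(x,(320,240),interpolation=cv2.INTER_CUBIC) for x in(a,b)]))
cv2.imwrite("pics/w5.png",w)
o=np.hstack([cv2.resize(x,(266,200),interpolation=cv2.INTER_CUBIC) for x in(a,b,w)]);cv2.imwrite("pics/m5.png",o)
```

```text
6.8 [ 483.31783473 -191.22955623  120.49446632] [2.38157143 2.81978576 1.05857402]
```

View pics/m5.png

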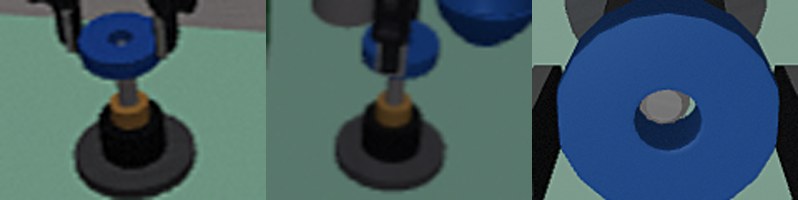

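The post tip is inside the bore (wrist crop at about (665,105)). The lateral force is about (2.4, 2.8) N, so I'll shift to ease it and lower.

{"api": "move_arm", "payload": {"offset": [[0.0007,-0.0007,0.001],[0,0,0.002],[0,0,0.002],[0,0,0.002],[0,0,0.002]], "angular": [[0,0,0],[0,0,0],[0,0,0],[0,0,0],[0,0,0]], "gripper": [0.05,0.05,0.05,0.05,0.05]}}

```text
time: 7.45
ee_pos: [483.4, -190.6, 111.1]
orientation: [-0.0, 1.0, 0.0, -0.0]
ft_force: [1.0, -0.2, -0.3]
finger_gap: 0.667
finger_force: 43.0
```

{"api": "move_arm", "payload": {"offset": [[0,0,0.003],[0,0,0.003],[0,0,0.003],[0,0,0.003],[0,0,0.003]], "angular": [[0,0,0],[0,0,0],[0,0,0],[0,0,0],[0,0,0]], "gripper": [0.05,0.05,0.05,0.05,0.05]}}

```text
time: 7.95
ee_pos: [483.7, -190.6, 96.1]
orientation: [-0.0, 1.0, 0.0, -0.0]
ft_force: [0.9, -0.5, -0.2]
finger_gap: 0.673
finger_force: 43.0
```

{"api": "move_arm", "payload": {"offset": [[0,0,0.004],[0,0,0.004],[0,0,0.004],[0,0,0.002],[0,0,0.002]], "angular": [[0,0,0],[0,0,0],[0,0,0],[0,0,0],[0,0,0]], "gripper": [0.05,0.05,0.05,0.05,0.05]}}

```text
time: 8.45
ee_pos: [483.6, -190.6, 80.2]
orientation: [-0.0, 1.0, 0.0, -0.0]
ft_force: [0.2, 0.3, 0.7]
finger_gap: 0.668
finger_force: 43.0
```

{"api": "move_arm", "payload": {"offset": [[0,0,0.001],[0,0,0.001],[0,0,0.0005],[0,0,0.0005],[0,0,0.0005]], "angular": [[0,0,0],[0,0,0],[0,0,0],[0,0,0],[0,0,0]], "gripper": [0.05,0.05,0.05,0.05,0.05]}}

```text
time: 8.95
ee_pos: [483.8, -190.7, 77.4]
orientation: [0.0, 1.0, 0.0, 0.0]
ft_force: [-2.2, 0.8, 7.3]
finger_gap: 0.667
finger_force: 43.8
```

{"api": "move_arm", "payload": {"offset": [[0,0,-0.0005],[0,0,0],[0,0,0],[0,0,-0.01],[0,0,-0.03]], "angular": [[0,0,0],[0,0,0],[0,0,0],[0,0,0],[0,0,0]], "gripper": [0.085,0.085,0.085,0.085,0.085]}}

```text
time: 9.45
ee_pos: [482.0, -189.9, 116.2]
orientation: [-0.001, 1.0, 0.0, -0.002]
ft_force: [0.5, 0.6, -0.8]
finger_gap: 0.997
finger_force: 0.0
```

{"api": "move_arm", "payload": {"offset": [[0,0,-0.04],[0,0,-0.04],[0,-0.02,-0.01],[0,-0.045,0],[0,-0.045,0]], "angular": [[0,0,0],[0,0,0],[0,0,0],[0,0,0],[0,0,0]], "gripper": [0.085,0.085,0.085,0.085,0.085]}}

```text
time: 9.95
ee_pos: [484.0, -80.0, 209.0]
orientation: [0.0, 1.0, -0.001, 0.001]
ft_force: [0.0, 0.8, -0.4]
finger_gap: 0.993
finger_force: 0.0
```

Run:
```python
from plant import arm, vision
from h import *
s=arm.state();print(s['time'],s['ee_pos'],s['ft_force'])
for n,z0 in(("scene",55),("side",55)):
    c=vision.get_calibration(n);im=vision.grab_frame(n);cv2.imwrite(f"pics/{n}6.png",im)
    for z in(38,46,55): print(n,z,ringfit(im,c,(483,-190.6),30,z))
```

```text
9.95 [483.97157129 -80.01222936 208.95519715] [ 0.0035773   0.83375718 -0.37447472]
scene 38 (array([ 462.3099659 , -197.08871321]), 422.5, 425.4413805092918)
scene 46 (array([ 471.64028548, -194.25889098]), 422.5, 432.9809440159006)
scene 55 (array([ 482.13682697, -191.07534371]), 422.5, 441.7049202187918)
side 38 (array([ 484.68854582, -215.14182851]), 338.0, 349.3275244971737)
side 46 (array([ 483.75679007, -205.0849246 ]), 341.0, 356.7415289278142)
side 55 (array([ 482.44915149, -193.64680387]), 341.0, 365.4695050197188)
```

The wide ring sits on the plunger with its underside at about 55 mm. Next is the medium ring.

{"api": "move_arm", "payload": {"offset": [[-0.0007,-0.0356,0.014],[-0.0007,-0.0356,0.014],[-0.0007,-0.0356,0.014],[-0.0007,-0.0356,0.014],[-0.0007,-0.0356,0.014]], "angular": [[0,0,0],[0,0,0],[0,0,0],[0,0,0],[0,0,0]], "gripper": [0.08,0.08,0.08,0.08,0.08]}}

```text
time: 10.55
ee_pos: [480.4, 98.4, 137.5]
orientation: [-0.0, 1.0, -0.0, 0.0]
ft_force: [0.2, -0.0, -0.1]
finger_gap: 0.938
finger_force: 0.0
```

{"api": "move_arm", "payload": {"offset": [[-0.0007,-0.0356,0.014],[-0.0007,-0.0356,0.014],[0,0,0],[0,0,0],[0,0,0]], "angular": [[0,0,0],[0,0,0],[0,0,0],[0,0,0],[0,0,0]], "gripper": [0.08,0.08,0.08,0.08,0.08]}}

```text
time: 11.05
ee_pos: [479.0, 167.9, 109.9]
orientation: [0.0, 1.0, -0.0, 0.0]
ft_force: [0.5, 0.2, -0.2]
finger_gap: 0.935
finger_force: 0.0
```

Run:
```python
from plant import arm, vision
from h import *
s=arm.state();print(s['time'],s['ee_pos'],s['orientation'])
c=vision.get_calibration("wrist");im=vision.grab_frame("wrist");cv2.imwrite("pics/w7.png",im)
print(ringfit(im,c,(479.1,169.5),24))
```

```text
11.05 [478.98743242 167.87391046 109.89207871] [ 3.84978032e-05  9.99999975e-01 -1.24948938e-04  1.83290660e-04]
(array([478.43328667, 169.55872274]), 3798.0, 3920.7531897779554)
```

{"api": "move_arm", "payload": {"offset": [[-0.0005,-0.0014,0.03],[0,0,0.03],[0,0,0.018],[0,0,0.008],[0,0,0.003]], "angular": [[0,0,0],[0,0,0],[0,0,0],[0,0,0],[0,0,0]], "gripper": [0.08,0.08,0.08,0.08,0.08]}}

```text
time: 11.6
ee_pos: [478.3, 169.2, 20.2]
orientation: [0.0, 1.0, -0.001, -0.0]
ft_force: [0.0, 0.0, -0.1]
finger_gap: 0.936
finger_force: 0.0
```

{"api": "move_arm", "payload": {"offset": [[0,0,0],[0,0,0],[0,0,0],[0,0,0],[0,0,0]], "angular": [[0,0,0],[0,0,0],[0,0,0],[0,0,0],[0,0,0]], "gripper": [0.038,0.038,0.038,0.038,0.038], "force": 40}}

```text
time: 12.1
ee_pos: [479.0, 170.1, 21.8]
orientation: [-0.0, 1.0, 0.0, 0.001]
ft_force: [-0.6, -1.5, 6.5]
finger_gap: 0.534
finger_force: 40.0
```

{"api": "move_arm", "payload": {"offset": [[0,0,-0.02],[0,0,-0.035],[0,0.01,-0.04],[0.0005,0.035,-0.03],[0.0005,0.045,0]], "angular": [[0,0,0],[0,0,0],[0,0,0],[0,0,0],[0,0,0]], "gripper": [0.038,0.038,0.038,0.038,0.038]}}

```text
time: 12.6
ee_pos: [482.4, 80.6, 150.2]
orientation: [-0.001, 1.0, 0.002, 0.005]
ft_force: [0.7, -0.1, 0.7]
finger_gap: 0.536
finger_force: 41.4
```

{"api": "move_arm", "payload": {"offset": [[0.0005,0.045,0],[0.0005,0.045,0],[0.0005,0.045,0],[0.0005,0.045,0],[0.0005,0.045,0]], "angular": [[0,0,0],[0,0,0],[0,0,0],[0,0,0],[0,0,0]], "gripper": [0.038,0.038,0.038,0.038,0.038]}}

```text
time: 13.1
ee_pos: [481.8, -146.9, 146.4]
orientation: [0.0, 1.0, 0.0, 0.001]
ft_force: [0.4, -0.1, 0.7]
finger_gap: 0.538
finger_force: 41.4
```

{"api": "move_arm", "payload": {"offset": [[0.0004,0.035,0],[0,0.0105,0],[0,0,0],[0,0,0],[0,0,0]], "angular": [[0,0,0],[0,0,0],[0,0,0],[0,0,0],[0,0,0]], "gripper": [0.038,0.038,0.038,0.038,0.038]}}

```text
time: 13.6
ee_pos: [482.1, -189.1, 145.5]
orientation: [-0.0, 1.0, 0.001, -0.0]
ft_force: [-0.1, -0.5, -0.8]
finger_gap: 0.532
finger_force: 41.4
```

Run:
```python
from plant import arm, vision
from h import *
s=arm.state();print(s['time'],s['ee_pos'],s['orientation'],s['ft_force'],s['finger_gap'])
c=vision.get_calibration("wrist");im=vision.grab_frame("wrist");cv2.imwrite("pics/w8.png",im)
for d in(18,20,22): print(ringfit(im,c,s['ee_pos'][:2],24,s['ee_pos'][2]-d))
```

```text
13.6 [ 482.06604135 -189.08372303  145.50744724] [-1.80722239e-04  9.99999605e-01  8.53279080e-04 -1.73461578e-04] [-0.05783113 -0.54313435 -0.78652493] 0.5319512963328693
(array([ 483.56806561, -190.00048977]), 9319.0, 10263.921662326436)
(array([ 482.49450062, -190.00270276]), 9319.0, 9960.096713675186)
(array([ 481.4211584 , -190.00491654]), 9319.0, 9669.581676536473)
```

{"api": "move_arm", "payload": {"offset": [[0.0003,0.001,0.002],[0,0,0.005],[0,0,0.005],[0,0,0.003],[0,0,0.002]], "angular": [[0,0,0],[0,0,0],[0,0,0],[0,0,0],[0,0,0]], "gripper": [0.038,0.038,0.038,0.038,0.038]}}

```text
time: 14.15
ee_pos: [482.2, -191.4, 127.8]
orientation: [-0.0, 1.0, 0.0, -0.0]
ft_force: [-0.7, 0.5, -0.1]
finger_gap: 0.54
finger_force: 41.4
```

{"api": "move_arm", "payload": {"offset": [[0,0,0.001],[0,0,0.001],[0,0,0.001],[0,0,0.001],[0,0,0.001]], "angular": [[0,0,0],[0,0,0],[0,0,0],[0,0,0],[0,0,0]], "gripper": [0.038,0.038,0.038,0.038,0.038]}}

```text
time: 14.65
ee_pos: [482.5, -191.4, 123.4]
orientation: [-0.0, 1.0, 0.0, 0.0]
ft_force: [-0.1, 2.3, 1.3]
finger_gap: 0.54
finger_force: 41.5
```

{"api": "move_arm", "payload": {"offset": [[0,0,0.001],[0,0,0.001],[0,0,0.001],[0,0,0.001],[0,0,0.001]], "angular": [[0,0,0],[0,0,0],[0,0,0],[0,0,0],[0,0,0]], "gripper": [0.038,0.038,0.038,0.038,0.038]}}

```text
time: 15.15
ee_pos: [482.5, -191.4, 118.4]
orientation: [-0.0, 1.0, 0.0, -0.0]
ft_force: [-1.3, 2.9, 0.9]
finger_gap: 0.534
finger_force: 41.5
```

{"api": "move_arm", "payload": {"offset": [[-0.0002,-0.0008,0.001],[0,0,0.002],[0,0,0.002],[0,0,0.003],[0,0,0.003]], "angular": [[0,0,0],[0,0,0],[0,0,0],[0,0,0],[0,0,0]], "gripper": [0.038,0.038,0.038,0.038,0.038]}}

```text
time: 15.65
ee_pos: [482.3, -190.8, 107.1]
orientation: [0.0, 1.0, 0.0, -0.0]
ft_force: [0.5, 0.3, -0.8]
finger_gap: 0.537
finger_force: 41.4
```

{"api": "move_arm", "payload": {"offset": [[0,0,0.003],[0,0,0.002],[0,0,0.002],[0,0,0.001],[0,0,0.001]], "angular": [[0,0,0],[0,0,0],[0,0,0],[0,0,0],[0,0,0]], "gripper": [0.038,0.038,0.038,0.038,0.038]}}

```text
time: 16.15
ee_pos: [482.3, -190.7, 98.3]
orientation: [-0.0, 1.0, 0.0, -0.0]
ft_force: [0.7, 0.4, 0.3]
finger_gap: 0.537
finger_force: 41.4
```

{"api": "move_arm", "payload": {"offset": [[0,0,0.001],[0,0,0.0005],[0,0,0.0005],[0,0,0.0005],[0,0,0.0005]], "angular": [[0,0,0],[0,0,0],[0,0,0],[0,0,0],[0,0,0]], "gripper": [0.038,0.038,0.038,0.038,0.038]}}

```text
time: 16.65
ee_pos: [482.3, -190.7, 95.4]
orientation: [0.0, 1.0, 0.0, 0.0]
ft_force: [0.4, 0.6, 0.4]
finger_gap: 0.535
finger_force: 41.4
```

{"api": "move_arm", "payload": {"offset": [[0,0,0.0005],[0,0,0.0005],[0,0,0.0005],[0,0,0.0005],[0,0,0.0005]], "angular": [[0,0,0],[0,0,0],[0,0,0],[0,0,0],[0,0,0]], "gripper": [0.038,0.038,0.038,0.038,0.038]}}

```text
time: 17.15
ee_pos: [482.4, -190.8, 93.4]
orientation: [0.0, 1.0, 0.0, 0.0]
ft_force: [-1.3, 1.5, 7.1]
finger_gap: 0.537
finger_force: 42.0
```

{"api": "move_arm", "payload": {"offset": [[0,0,-0.0005],[0,0,0],[0,0,0],[0,0,-0.01],[0,0,-0.03]], "angular": [[0,0,0],[0,0,0],[0,0,0],[0,0,0],[0,0,0]], "gripper": [0.075,0.075,0.075,0.075,0.075]}}

```text
time: 17.65
ee_pos: [480.6, -190.0, 132.2]
orientation: [-0.001, 1.0, 0.0, -0.002]
ft_force: [1.5, -0.7, -0.0]
finger_gap: 0.881
finger_force: 0.0
```

{"api": "move_arm", "payload": {"offset": [[0,0,-0.03],[-0.004,-0.03,-0.01],[-0.004,-0.04,0],[-0.004,-0.04,0],[-0.004,-0.04,0.02]], "angular": [[0,0,0],[0,0,0],[0,0,0],[0,0,0],[0,0,0]], "gripper": [0.065,0.065,0.065,0.065,0.065]}}

```text
time: 18.15
ee_pos: [468.0, -39.8, 155.9]
orientation: [0.0, 1.0, -0.0, 0.003]
ft_force: [0.6, -0.5, -0.3]
finger_gap: 0.759
finger_force: 0.0
```

{"api": "move_arm", "payload": {"offset": [[-0.004,-0.04,0.02],[-0.001,-0.019,0.02],[0,0,0],[0,0,0],[0,0,0]], "angular": [[0,0,0],[0,0,0],[0,0,0],[0,0,0],[0,0,0]], "gripper": [0.065,0.065,0.065,0.065,0.065]}}

```text
time: 18.65
ee_pos: [462.1, 17.5, 114.4]
orientation: [0.0, 1.0, -0.0, 0.001]
ft_force: [-0.2, -0.0, 0.3]
finger_gap: 0.766
finger_force: 0.0
```

Run:
```python
from plant import arm, vision
from h import *
s=arm.state();print(s['time'],s['ee_pos'],s['orientation'])
c=vision.get_calibration("wrist");im=vision.grab_frame("wrist");cv2.imwrite("pics/w9.png",im)
print(ringfit(im,c,(461.6,18.2),18))
for n in("scene","side"):
    c=vision.get_calibration(n);im=vision.grab_frame(n);cv2.imwrite(f"pics/{n}9.png",im)
    print(n,ringfit(im,c,(482.3,-191),24,72))
```

```text
18.65 [462.1116989   17.54821736 114.38375545] [ 4.53222586e-05  9.99999634e-01 -2.36520198e-04  8.21499660e-04]
(array([460.82498016,  18.36500622]), 2108.0, 2202.9862182256766)
scene (array([ 483.7118954 , -190.96172029]), 286.0, 307.5146224889904)
side (array([544.78922659, -12.7564757 ]), 307200.0, 329.2209463689942)
```

{"api": "move_arm", "payload": {"offset": [[-0.0007,-0.0006,0.03],[0,0,0.03],[0,0,0.02],[0,0,0.009],[0,0,0.003]], "angular": [[0,0,0],[0,0,0],[0,0,0],[0,0,0],[0,0,0]], "gripper": [0.065,0.065,0.065,0.065,0.065]}}

```text
time: 19.3
ee_pos: [460.5, 18.4, 21.0]
orientation: [0.0, 1.0, -0.0, -0.0]
ft_force: [0.3, 0.6, 0.5]
finger_gap: 0.764
finger_force: 0.0
```

{"api": "move_arm", "payload": {"offset": [[0,0,0],[0,0,0],[0,0,0],[0,0,0],[0,0,0]], "angular": [[0,0,0],[0,0,0],[0,0,0],[0,0,0],[0,0,0]], "gripper": [0.026,0.026,0.026,0.026,0.026], "force": 50}}

```text
time: 19.8
ee_pos: [461.3, 18.8, 22.7]
orientation: [0.0, 1.0, 0.0, 0.001]
ft_force: [-1.6, -1.8, 5.5]
finger_gap: 0.398
finger_force: 49.2
```

{"api": "move_arm", "payload": {"offset": [[0,0,-0.02],[0,0,-0.035],[0,0,-0.04],[0.004,0.03,-0.03],[0.004,0.04,0]], "angular": [[0,0,0],[0,0,0],[0,0,0],[0,0,0],[0,0,0]], "gripper": [0.026,0.026,0.026,0.026,0.026]}}

```text
time: 20.3
ee_pos: [471.5, -51.2, 151.3]
orientation: [0.001, 1.0, 0.002, 0.005]
ft_force: [1.1, 0.0, -0.7]
finger_gap: 0.392
finger_force: 50.0
```

{"api": "move_arm", "payload": {"offset": [[0.004,0.04,0],[0.004,0.04,0],[0.004,0.04,0],[0.0015,0.0193,0],[0,0,0]], "angular": [[0,0,0],[0,0,0],[0,0,0],[0,0,0],[0,0,0]], "gripper": [0.026,0.026,0.026,0.026,0.026]}}

```text
time: 20.8
ee_pos: [482.7, -192.9, 147.4]
orientation: [0.001, 1.0, -0.001, 0.001]
ft_force: [1.0, 0.8, -0.7]
finger_gap: 0.398
finger_force: 50.0
```

{"api": "move_arm", "payload": {"offset": [[0,0,0],[0,0,0],[0,0,0],[0,0,0],[0,0,0]], "angular": [[0,0,0],[0,0,0],[0,0,0],[0,0,0],[0,0,0]], "gripper": [0.026,0.026,0.026,0.026,0.026]}}

```text
time: 21.3
ee_pos: [482.1, -189.8, 146.4]
orientation: [-0.0, 1.0, 0.001, -0.0]
ft_force: [-0.3, 0.2, -0.3]
finger_gap: 0.393
finger_force: 50.0
```

Run:
```python
from plant import arm, vision
from h import *
s=arm.state();print(s['time'],s['ee_pos'],s['orientation'],s['ft_force'],s['finger_gap'])
c=vision.get_calibration("wrist");im=vision.grab_frame("wrist");cv2.imwrite("pics/w10.png",im)
for d in(18,20,22): print(ringfit(im,c,s['ee_pos'][:2],18,s['ee_pos'][2]-d))
```

```text
21.3 [ 482.14719291 -189.80233958  146.44590398] [-3.00182687e-05  9.99999819e-01  5.98447939e-04 -5.31491638e-05] [-0.33231248  0.22859784 -0.27268402] 0.3928878087641994
(array([ 484.17506822, -190.66054379]), 5401.0, 6116.649834854528)
(array([ 483.10500088, -190.66232492]), 5401.0, 5936.1660118573345)
(array([ 482.03523526, -190.66410797]), 5401.0, 5763.565255464055)
```

{"api": "move_arm", "payload": {"offset": [[0,0.0002,0.002],[0,0,0.005],[0,0,0.004],[0,0,0.003],[0,0,0.002]], "angular": [[0,0,0],[0,0,0],[0,0,0],[0,0,0],[0,0,0]], "gripper": [0.026,0.026,0.026,0.026,0.026]}}

```text
time: 21.85
ee_pos: [481.9, -190.6, 129.9]
orientation: [-0.0, 1.0, 0.0, -0.0]
ft_force: [-0.5, 1.5, -0.5]
finger_gap: 0.394
finger_force: 50.0
```

{"api": "move_arm", "payload": {"offset": [[0,0,0.001],[0,0,0.001],[0,0,0.001],[0,0,0.001],[0,0,0.001]], "angular": [[0,0,0],[0,0,0],[0,0,0],[0,0,0],[0,0,0]], "gripper": [0.026,0.026,0.026,0.026,0.026]}}

```text
time: 22.35
ee_pos: [482.1, -190.6, 125.4]
orientation: [0.0, 1.0, 0.0, 0.0]
ft_force: [-0.6, -0.5, -0.6]
finger_gap: 0.395
finger_force: 50.0
```

{"api": "move_arm", "payload": {"offset": [[0,0,0.001],[0,0,0.001],[0,0,0.001],[0,0,0.001],[0,0,0.001]], "angular": [[0,0,0],[0,0,0],[0,0,0],[0,0,0],[0,0,0]], "gripper": [0.026,0.026,0.026,0.026,0.026]}}

```text
time: 22.85
ee_pos: [482.1, -190.6, 120.3]
orientation: [0.0, 1.0, 0.0, 0.0]
ft_force: [-0.1, 0.2, -0.4]
finger_gap: 0.396
finger_force: 50.0
```

Threaded freely.

{"api": "move_arm", "payload": {"offset": [[0,0,0.001],[0,0,0.001],[0,0,0.001],[0,0,0.001],[0,0,0.001]], "angular": [[0,0,0],[0,0,0],[0,0,0],[0,0,0],[0,0,0]], "gripper": [0.026,0.026,0.026,0.026,0.026]}}

```text
time: 23.35
ee_pos: [482.1, -190.6, 115.3]
orientation: [-0.0, 1.0, 0.0, -0.0]
ft_force: [0.6, -0.6, -0.5]
finger_gap: 0.397
finger_force: 50.0
```

{"api": "move_arm", "payload": {"offset": [[0,0,0.001],[0,0,0.0005],[0,0,0.0005],[0,0,0.0005],[0,0,0.0005]], "angular": [[0,0,0],[0,0,0],[0,0,0],[0,0,0],[0,0,0]], "gripper": [0.026,0.026,0.026,0.026,0.026]}}

```text
time: 23.85
ee_pos: [482.1, -190.6, 112.4]
orientation: [0.0, 1.0, 0.0, 0.0]
ft_force: [0.4, 0.0, -0.2]
finger_gap: 0.395
finger_force: 50.0
```

{"api": "move_arm", "payload": {"offset": [[0,0,0.0005],[0,0,0.0005],[0,0,0.0005],[0,0,0.0005],[0,0,0.0005]], "angular": [[0,0,0],[0,0,0],[0,0,0],[0,0,0],[0,0,0]], "gripper": [0.026,0.026,0.026,0.026,0.026]}}

```text
time: 24.35
ee_pos: [482.3, -190.7, 110.2]
orientation: [0.0, 1.0, 0.0, 0.0]
ft_force: [-1.9, 0.6, 6.2]
finger_gap: 0.395
finger_force: 50.6
```

{"api": "move_arm", "payload": {"offset": [[0,0,0.0005],[0,0,0.0005],[0,0,0.0005],[0,0,0.0005],[0,0,0.0005]], "angular": [[0,0,0],[0,0,0],[0,0,0],[0,0,0],[0,0,0]], "gripper": [0.026,0.026,0.026,0.026,0.026]}}

```text
time: 24.85
ee_pos: [482.3, -190.7, 108.0]
orientation: [0.0, 1.0, 0.0, 0.0]
ft_force: [-1.7, 1.2, 6.7]
finger_gap: 0.398
finger_force: 50.6
```

{"api": "move_arm", "payload": {"offset": [[0,0,0.001],[0,0,0.001],[0,0,0.001],[0,0,0.001],[0,0,0.0005]], "angular": [[0,0,0],[0,0,0],[0,0,0],[0,0,0],[0,0,0]], "gripper": [0.026,0.026,0.026,0.026,0.026]}}

```text
time: 25.35
ee_pos: [482.3, -190.7, 103.4]
orientation: [0.0, 1.0, 0.0, 0.0]
ft_force: [-1.6, 0.4, 6.7]
finger_gap: 0.395
finger_force: 50.6
```

{"api": "move_arm", "payload": {"offset": [[0,0,0.0005],[0,0,0.0005],[0,0,0.0005],[0,0,0.0005],[0,0,0.0005]], "angular": [[0,0,0],[0,0,0],[0,0,0],[0,0,0],[0,0,0]], "gripper": [0.026,0.026,0.026,0.026,0.026]}}

```text
time: 25.85
ee_pos: [482.3, -190.7, 101.0]
orientation: [0.0, 1.0, 0.0, 0.0]
ft_force: [-2.3, 1.1, 5.7]
finger_gap: 0.4
finger_force: 50.6
```

{"api": "move_arm", "payload": {"offset": [[0,0,0.0005],[0,0,0.0005],[0,0,0.0005],[0,0,0.0005],[0,0,0.0005]], "angular": [[0,0,0],[0,0,0],[0,0,0],[0,0,0],[0,0,0]], "gripper": [0.026,0.026,0.026,0.026,0.026]}}

```text
time: 26.35
ee_pos: [482.3, -190.7, 98.4]
orientation: [0.0, 1.0, 0.0, 0.0]
ft_force: [-1.0, 0.0, 6.4]
finger_gap: 0.4
finger_force: 50.6
```

{"api": "move_arm", "payload": {"offset": [[0,0,0.0004],[0,0,0.0004],[0,0,0.0002],[0,0,0.0002],[0,0,0.0002]], "angular": [[0,0,0],[0,0,0],[0,0,0],[0,0,0],[0,0,0]], "gripper": [0.026,0.026,0.026,0.026,0.026]}}

```text
time: 26.85
ee_pos: [482.3, -190.7, 97.1]
orientation: [0.0, 1.0, 0.0, 0.0]
ft_force: [-1.4, 0.1, 6.1]
finger_gap: 0.397
finger_force: 50.6
```

{"api": "move_arm", "payload": {"offset": [[0,0,0.0004],[0,0,0.0004],[0,0,0.0002],[0,0,0.0002],[0,0,0.0002]], "angular": [[0,0,0],[0,0,0],[0,0,0],[0,0,0],[0,0,0]], "gripper": [0.026,0.026,0.026,0.026,0.026]}}

```text
time: 27.35
ee_pos: [482.3, -190.7, 96.5]
orientation: [0.0, 1.0, 0.0, 0.0]
ft_force: [-4.4, 2.3, 19.7]
finger_gap: 0.395
finger_force: 51.8
```

{"api": "move_arm", "payload": {"offset": [[0,0,-0.0001],[0,0,0],[0,0,0],[0,0,0],[0,0,0]], "angular": [[0,0,0],[0,0,0],[0,0,0],[0,0,0],[0,0,0]], "gripper": [0.026,0.026,0.026,0.026,0.026]}}

```text
time: 27.85
ee_pos: [482.2, -190.7, 96.5]
orientation: [0.0, 1.0, 0.0, 0.0]
ft_force: [-4.2, 1.4, 16.6]
finger_gap: 0.394
finger_force: 51.5
```

{"api": "move_arm", "payload": {"offset": [[0,0,0],[0,0,0],[0,0,0],[0,0,0],[0,0,0]], "angular": [[0,0,0],[0,0,0],[0,0,0],[0,0,0],[0,0,0]], "gripper": [0.026,0.026,0.026,0.026,0.026]}}

```text
time: 28.35
ee_pos: [482.3, -190.7, 96.6]
orientation: [0.0, 1.0, 0.0, 0.0]
ft_force: [-5.1, 2.1, 16.1]
finger_gap: 0.392
finger_force: 51.5
```

{"api": "move_arm", "payload": {"offset": [[0,0,-0.0005],[0,0,-0.0003],[0,0,0],[0,0,0],[0,0,0]], "angular": [[0,0,0],[0,0,0],[0,0,0],[0,0,0],[0,0,0]], "gripper": [0.026,0.026,0.075,0.075,0.075]}}

```text
time: 28.85
ee_pos: [482.1, -190.6, 95.9]
orientation: [-0.0, 1.0, 0.0, -0.0]
ft_force: [0.4, -1.2, 0.3]
finger_gap: 0.873
finger_force: 0.0
```

{"api": "move_arm", "payload": {"offset": [[0,0,-0.01],[0,0,-0.03],[0,0,-0.04],[0,0,-0.04],[0,-0.04,-0.02]], "angular": [[0,0,0],[0,0,0],[0,0,0],[0,0,0],[0,0,0]], "gripper": [0.075,0.075,0.075,0.075,0.075]}}

```text
time: 29.35
ee_pos: [484.3, -153.4, 240.3]
orientation: [0.002, 1.0, -0.002, 0.003]
ft_force: [0.8, 0.7, 0.2]
finger_gap: 0.881
finger_force: 0.0
```

{"api": "move_arm", "payload": {"offset": [[0,-0.045,0],[0,-0.045,0],[0,-0.02,0],[0,0,0],[0,0,0]], "angular": [[0,0,0],[0,0,0],[0,0,0],[0,0,0],[0,0,0]], "gripper": [0.075,0.075,0.075,0.075,0.075]}}

```text
time: 29.85
ee_pos: [482.2, -40.6, 236.5]
orientation: [0.0, 1.0, 0.001, 0.0]
ft_force: [0.9, -0.6, -0.1]
finger_gap: 0.877
finger_force: 0.0
```

Run:
```python
from plant import arm, vision
from h import *
s=arm.state();print(s['time'],s['ee_pos'],s['ft_force'])
a=vision.grab_frame("scene")[190:265,195:295];b=vision.grab_frame("side")[170:245,310:410]
cv2.imwrite("pics/end.png",np.hstack([cv2.resize(x,(400,300),interpolation=cv2.INTER_CUBIC) for x in(a,b)]))
for n,o in(("scene",(195,190)),("side",(310,170))):
    c=vision.get_calibration(n);
    for r,z in((30,41),(24,57),(18,73)):
        p=proj(cyl(482.2,-191.3,z,z+16,r),c)-o;print(n,r,(p.min(0)*4).round(),(p.max(0)*4).round())
```

```text
29.85 [482.17914386 -40.58057963 236.50948142] [ 0.85768628 -0.64948647 -0.0625259 ]
scene 30 [142. 106.] [244. 190.]
scene 24 [149.  92.] [232. 163.]
scene 18 [156.  77.] [220. 136.]
side 30 [146. 112.] [239. 188.]
side 24 [156.  98.] [232. 163.]
side 18 [167.  84.] [225. 138.]
```

View pics/end.png

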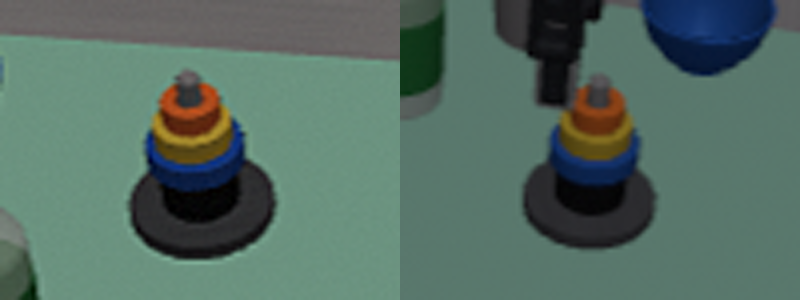

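Both cameras show blue, yellow and orange flush on the black barrel, with no brass visible. The blue ring's bottom edge is at row 188, where a 41 mm underside predicts 188 to 190.

```bash
python3 -c "
from plant import arm
print(arm.sign_off())"
```

```text
the job is handed in; nothing more can be done
None
```

The wide, medium and narrow rings are on the post in that order, pressed onto the barrel at about 16 N for over half a second, released, and the job is handed in at about 30 s; the hand-in returned no verdict.

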